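Index the tile wheel and set the stencil plate

ROBOT

A 6-joint arm with a two-finger parallel gripper is mounted at the origin on a cart in front of the work surface, level with it; the furniture and walls round the work are solid. World frame = base frame: x ahead of the robot, y to its left, z up, the work surface at z = 0. Lengths are in m, angles in rad, forces in N, time in s.
With the tool pointing down it reaches from about 0.275 to 0.875 m from the base axis. Payload 12.5 kg.
Tool frame: the origin (TCP) lies at the very end of the fingers, on their centre line; the grasp point (between the pads) lies 19 mm behind it; z points along the fingers, y is the line along which they close (so a half turn about z gives the same grasp; the last joint's range is limited). The gripper opens to 85 mm and grips with 20 to 120 N. Pads are 22 mm wide; open, the fingers measure 114 mm over their backs; the gripper's body (76 mm by 85 mm) begins 54 mm behind the grasp point. The pads swing forward as they close: fully open they stand 13 mm farther back than shut.
Start: joints at [1.044, 0.351, 1.652, -0, 1.139, -0.085], TCP at [0.235, 0.497, 0.193] pointing down, gripper open.
Joint ranges: [-2.75, 2.75], [-0.79, 2.1], [0.01, 2.65], [-1.57, 4.71], [0.07, 3.14], [-2.87, 2.87]. Speed limits (rad/s): [2.22, 2.22, 2.79, 3.14, 3.14, 3.14].

INTERFACE

Orientations are given as a unit quaternion [w, x, y, z].
In Python, from plant import env gives the robot as it stands. The module is installed in compiled form; this text tells all that it offers. Calls block until the motion is done:
- env.movep(position, orientation): joint-space move of the TCP to a pose.
- env.servo_line(position, orientation=None, vel=0.15): straight line of the TCP; orientation=None keeps the orientation; vel is the mean speed in m/s.
- env.move_joints(angles): joint-space move.
- env.open_gripper() and env.clamp(f_grip=None): open the fingers fully, or close them until they stop; f_grip is the grip in N (None keeps the last).
- env.wait(seconds).
- env.solve_ik(position, orientation): joint angles nearest the present ones, or None.
- env.get_image(name): name is "scene" or "top"; returns the picture (420x560x3 uint8, blue, green, red); there is no depth.
- env.camera_model(name): a dict with "camera_matrix" (3x3 intrinsics, pixels), "cam_to_world" (4x4, takes a point from camera to world coordinates). Camera axes: x right, y down, z forward; pixel columns grow to the right and rows downward; lengths in m; the calibration is good to about 2 mm. A picture is of the moment at which its call begins. camera_model takes no time and is no camera call.
A pose or a line that the arm cannot do raises env.Unreachable and nothing moves.
- env.finish_job(): hands the job in; it is judged then, once.
Readings, each from a call of its own:
- env.current_time_s(): time.
- env.current_qpos(): joint angles.
- env.current_qvel(): joint speeds.
- env.current_effort(): joint torques, N m.
- env.current_tool_pos(): TCP position.
- env.current_tool_rot(): TCP orientation.
- env.current_force(): force on the tool from outside, world axes, zero at the start.
- env.current_ft_torque(): the same for the moment, N m.
- env.current_opening(): finger opening in m.
- env.current_finger_force(): force on a finger pad.
Only numpy, scipy, OpenCV 4.12 (cv2) and the standard library are available. Lean on these libraries where they do the work, as an engineer would, in place of code of your own. Each camera call takes 0.05 s, during which the arm holds its last target. There are 200 camera calls.

TASK

The bare terracotta tile on the indexing wheel is next to be stencilled. Turn the wheel, either way round (its black knobs are the handles), until the bare tile has clicked in at the work station beside the grey ledge with the two steel pins, and let go; only then lay the brass stencil plate with the red grip on the ledge so that both holes drop over the pins and it lies flat with its window over the bare tile. Leave the bottles, tub, jar and small pots standing where they are.

Things in the scene. Friction and masses are not known exactly. Their poses are not given: they have to be found in the camera images.
- index_base: Grey fixture fixed to the table; position and yaw vary. Origin: on the table, on the wheel's vertical axis; z up; the work station lies towards its -y. The aluminium disc that turns on it has radius 108 mm, top 60 mm above the table, a hub 10 mm high.
- index_wheel (a joint): Angle of the wheel, counter-clockwise from above positive, no end stops, starts between 0.6 and 5.7 rad, at a detent (rarely balanced between two); 0 or 2 pi puts the bare tile at the station. Six detents, every 1.047 rad from 0; a sprung roller pulls the wheel into the nearest one when let go. 3 to 8 N at a knob turns it. Five tiles are white with a blue ring, one bare terracotta.
- knob_0 (a point): Half-way up one of the wheel's six equal round black knobs (18 mm diameter, upright, from 60 to 105 mm above the table, 95 mm from the axis). Knob k stands at joint value + k x 60 degrees in the index_base frame (from +x towards +y); this is k = 0. The tiles sit midway between the knobs.
- bare_tile (a point): Centre of the top face of the bare terracotta tile (36 mm square, 8 mm thick, fixed to the wheel like the other five), 82 mm from the axis, 68 mm above the table.
- ledge (a point): Centre of the top of the grey ledge, 72 mm above the table, at (0, -144, 72) mm in index_base; axes as index_base. It is 96 mm wide (x) and 62 mm deep (y). Two upright steel pins, 9 mm diameter, 9 mm high with tapered tips, stand on it at x = +-35 mm, y = -6 mm from this point.
- stencil_grip (a point): Centre of the red grip bar of the loose brass plate (250 g), 23 mm above the plate's flat underside; axes are the plate's, z up. Bar: 36 mm along x, 12 mm thick (y), 6 to 40 mm above the underside. Plate 6 mm thick, T-shaped: head 100 mm wide (x), y = -42 to +8 mm from here; tongue 56 mm wide, y = +8 to +72 mm. Balances near the bar; starts flat on the table.
- stencil_window (a point): Centre of the 28 mm square window in the plate's tongue, 48 mm from the grip in the plate's +y direction. The two round 12 mm holes for the pins are in the head, at x = +-35 mm, y = -20 mm from the grip.
- station (a point): The work station: where bare_tile must come to lie (fixed to index_base, at its (0, -82, 68) mm).
- stencil_home (a point): Where stencil_grip lies when the plate is fully seated over the pins (fixed to index_base, at its (0, -130, 95) mm); the plate's axes are then parallel to index_base's, tongue over the wheel (+y), between two knobs.
- white_tall_bottle: White bottle standing beside the wheel, 78 mm diameter, 216 mm high; bystander; origin at the centre of its foot.
- tea_bottle: Brown bottle with white cap, 78 mm diameter, 177 mm high; bystander; origin at the centre of its foot.
- tub_white: White tub, 150 mm diameter, 126 mm high; bystander; origin at the centre of its foot.
- red_cap_jar: Beige jar with red cap beside the stencil plate, 76 mm diameter, 99 mm high; bystander; origin at the centre of its foot.
- oxide_pot_1: Small dark red pot with white cap beside the stencil plate, 32 mm diameter, 53 mm high; bystander; origin at the centre of its foot.
- oxide_pot_4: Small dark blue pot with white cap beside the stencil plate, 32 mm diameter, 48 mm high; bystander; origin at the centre of its foot.
Mind the look-alikes: they are no part of the job. Of the things that look like the part that bears stencil_grip, the larger one is meant.

How it is judged:
On the way, in this order (a step that is already met when the one before it is completed fails the run):
1. the bare tile stands still at the work station, the wheel let go, the plate not yet on the ledge (horizontal distance between bare_tile and station below 0.006 m and velocity of joint index_wheel between -0.1 and 0.1 rad/s and contact force between the fingers and index_base below 0.3 N and distance between stencil_grip and stencil_home above 0.05 m), for 0.2 s.
2. the plate is seated over both pins (horizontal distance between stencil_grip and stencil_home below 0.005 m and z of stencil_grip in the frame of stencil_home below 0.002 m and horizontal distance between stencil_window and bare_tile below 0.008 m), for 0.2 s.
At the end, for the whole second after the job is handed in: The bare tile is within 6 mm of the work station; the stencil plate lies flat on the ledge with both holes over the pins (grip within 5 mm across and 2 mm in height of its home, tilt under 0.04 rad) and its window within 8 mm of the bare tile; all released (all of step 2 and horizontal distance between bare_tile and station below 0.006 m and z of stencil_grip in the frame of stencil_home above -0.002 m and angle between stencil_grip's own z axis and vertical below 0.04 rad); the robot touches nothing.
It fails at once if a bottle or the tub is shifted by more than 30 mm or tipped (distance of any of white_tall_bottle, tea_bottle, tub_white from where it was at the start of the episode above 0.03 m or angle between any of white_tall_bottle, tea_bottle, tub_white's own z axis and vertical above 0.3 rad).
It fails at once if the jar or a small pot is shifted by more than 30 mm or tipped (distance of any of red_cap_jar, oxide_pot_1, oxide_pot_4 from where it was at the start of the episode above 0.03 m or angle between any of red_cap_jar, oxide_pot_1, oxide_pot_4's own z axis and vertical above 0.3 rad).
It also fails if it takes over 72 s, if anything falls off the work surface, if the arm or the gripper's body presses on something with over 40 N, if the wrist force passes 120 N, or if a joint passes its speed limit or range.

## Working session

There is one attempt and no reset: what is moved stays moved. The work goes in short steps, each a Python script; the robot and the scene stay as the last script left them, time stands still between calls to the robot, and variables do not carry over. Pictures are saved under pics/ and viewed, at most 10 in all, crops included, and the job is handed in when it is done.

```bash
mkdir -p pics; python3 - <<'E'
from plant import env
import cv2,numpy as np
for n in ("scene","top"):
    im=env.get_image(n); cv2.imwrite(f"pics/{n}0.png",im)
    m=env.camera_model(n); print(n,np.round(m["camera_matrix"],1).tolist(),np.round(m["cam_to_world"],3).tolist())
print(env.current_tool_rot())
E
```

```text
scene [[453.8, 0.0, 270.7], [0.0, 453.8, 212.7], [0.0, 0.0, 1.0]] [[0.905, -0.196, 0.378, 0.111], [-0.425, -0.467, 0.776, -0.972], [0.024, -0.862, -0.506, 0.702], [0.0, 0.0, 0.0, 1.0]]
top [[509.4, 0.0, 279.8], [0.0, 509.4, 205.7], [0.0, 0.0, 1.0]] [[-0.013, -0.995, 0.094, 0.422], [-1.0, 0.015, 0.017, -0.051], [-0.019, -0.094, -0.995, 1.749], [0.0, 0.0, 0.0, 1.0]]
[-1.60645299e-04  2.19097048e-01  9.75702919e-01 -5.21892508e-04]
```

View pics/top0.png

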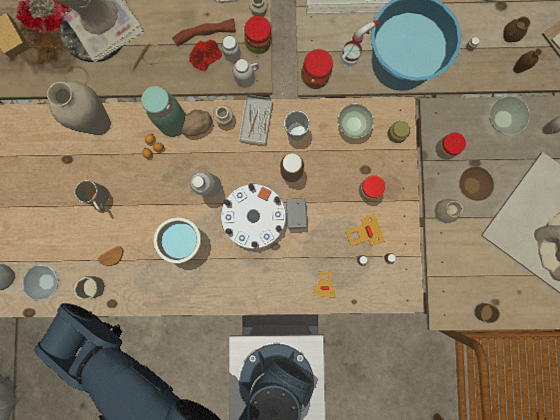

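View pics/scene0.png

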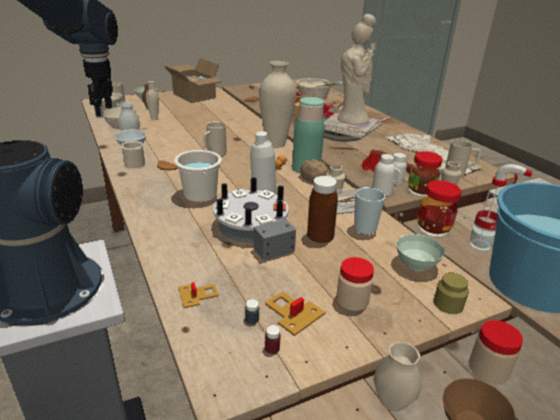

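The top view shows the wheel at (253,216), the ledge at (297,213), the bare tile at (264,194) and the larger plate at (367,231). The smaller look-alike plate is at (325,286), and the tub, bottles, jar and pots stand around them. I'll crop in for closer detail and measure by mask.

```bash
cat > h.py <<'E'
import cv2,numpy as np
from plant import env
def ray(n,px):
    m=env.camera_model(n);K=m["camera_matrix"];T=np.array(m["cam_to_world"])
    d=T[:3,:3]@np.linalg.inv(K)@np.array([px[0],px[1],1.]);return T[:3,3],d
def onz(n,px,z):
    o,d=ray(n,px);return o+d*(z-o[2])/d[2]
def blobs(mask,amin):
    k,l,s,c=cv2.connectedComponentsWithStats(mask.astype(np.uint8),connectivity=4)
    return [(int(s[i,4]),c[i],l==i) for i in range(1,k) if s[i,4]>=amin]
E
python3 - <<'E'
from h import *
t=cv2.imread("pics/top0.png");s=cv2.imread("pics/scene0.png")
a=cv2.resize(t[170:275,185:405],(792,378),interpolation=cv2.INTER_CUBIC)
cv2.imwrite("pics/tc.png",a)
cv2.imwrite("pics/sc.png",cv2.resize(s[170:360,175:375],(600,570),interpolation=cv2.INTER_CUBIC))
for n,im,x0,y0,x1,y1 in(("top",t,185,170,410,300),("scene",s,170,170,380,360)):
    h=cv2.cvtColor(im,cv2.COLOR_BGR2HSV).astype(int);H,S,V=h[...,0],h[...,1],h[...,2]
    w=np.zeros(H.shape,bool);w[y0:y1,x0:x1]=1
    for nm,mk,a in (("red",((H<7)|(H>173))&(S>170)&(V>90),5),("brass",(H>14)&(H<27)&(S>175)&(V>90),30),("terra",(H<12)&(S>120)&(V>120),15),("dark",(V<45),10),("grey",(S<60)&(V>50)&(V<140),60)):
        for A,c,l in blobs(mk&w,a): print(n,nm,A,c.round(1),end="; ")
        print()
E
```

```text
top red 383 [373.5 186.4]; top red 33 [368.8 230.5]; top red 17 [324.6 287.6]; 

top terra 390 [373.8 186.1]; top terra 103 [264.1 193.6]; top terra 34 [369.1 230.4]; top terra 19 [324.7 287.7]; 

top grey 379 [208.8 185.8]; top grey 185 [295.2 212.3]; top grey 135 [253.  215.6]; 
scene red 674 [356.7 269.7]; scene red 47 [193.4 289.4]; scene red 169 [296.4 306.3]; 

scene terra 15 [274.7 206. ]; scene terra 18 [283.9 206.6]; scene terra 82 [357.5 261.5]; scene terra 31 [359.4 281.8]; scene terra 50 [193.7 287.7]; scene terra 82 [297.3 301.9]; 
scene dark 58 [253.3 184.7]; scene dark 58 [223.9 191.1]; scene dark 135 [279.5 201.7]; scene dark 63 [219.5 206.9]; scene dark 78 [248.  216.3]; scene dark 15 [246.3 317.2]; 
scene grey 665 [200.5 185.3]; scene grey 114 [255.1 179.6]; scene grey 161 [271.5 180.1]; scene grey 106 [375.6 179.4]; scene grey 154 [329.3 187.7]; scene grey 65 [376.  195.5]; scene grey 797 [365.8 215.9]; scene grey 2067 [262.4 234.4]; scene grey 84 [251.5 311.9];
```

View pics/tc.png

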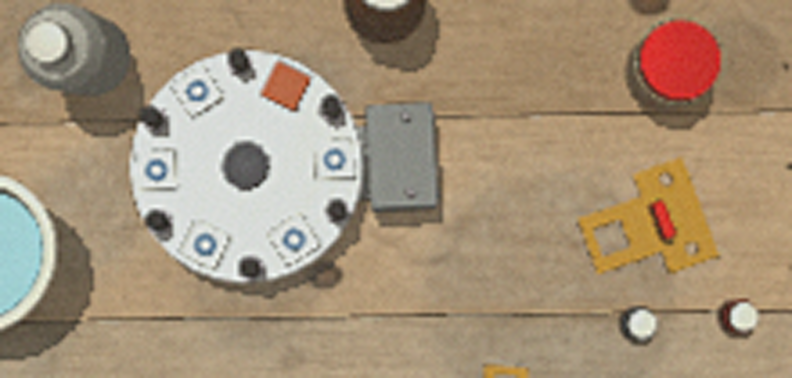

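View pics/sc.png

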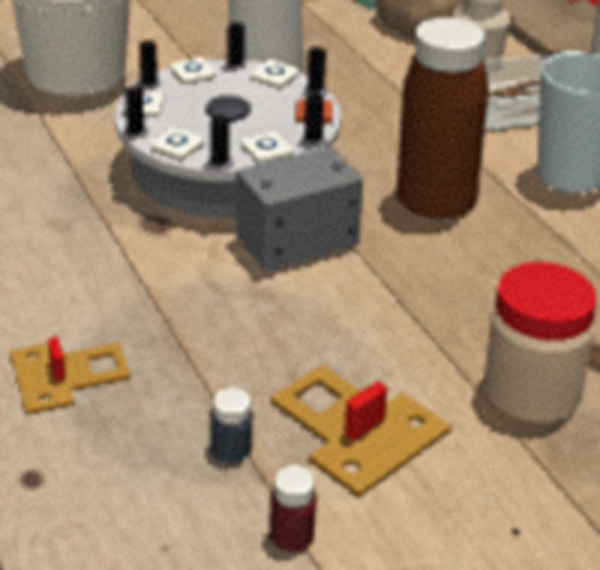

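Only one detent is needed. The bare tile sits about +60° from the station, so the wheel turns clockwise. I'll grip the lower-right knob at crop (338,210) and carry it round to the bottom, which is a clear area. Next I'll get metric positions of the tiles, pins, plate holes and bystanders.

```bash
python3 - <<'E'
from h import *
t=cv2.imread("pics/top0.png");s=cv2.imread("pics/scene0.png")
P=lambda p:(p*1000).round(1)
hs=cv2.cvtColor(t,cv2.COLOR_BGR2HSV).astype(int);H,S,V=hs[...,0],hs[...,1],hs[...,2]
w=np.zeros(H.shape,bool);w[180:255,218:286]=1
ts=[onz("top",c,.068) for A,c,l in blobs((H>95)&(H<125)&(S>70)&w,4)]
b=[onz("top",c,.068) for A,c,l in blobs((H<12)&(S>120)&(V>120)&w,60)]
print("rings",*[P(p) for p in ts],"bare",P(b[0]))
al=np.array(ts+b)[:,:2]
if len(al)==6:
    from scipy.optimize import least_squares
    # six points on a regular hexagon, radius 82
    def f(p):
        a=np.round((np.arctan2(*(al-p[:2]).T[::-1])-p[2])/(np.pi/3))*np.pi/3+p[2]
        return (al-p[:2]-.082*np.c_[np.cos(a),np.sin(a)]).ravel()
    r=least_squares(f,[*al.mean(0),-np.pi/2]);print("axis",P(r.x[:2]),"yaw",r.x[2]+np.pi/2,"res",P(r.fun))
for n,im,x0,y0 in(("top",t,340,205),("scene",s,260,285)):
    h=cv2.cvtColor(im,cv2.COLOR_BGR2HSV).astype(int)
    m=((h[...,0]>13)&(h[...,0]<28)&(h[...,1]>(150 if n=="top" else 165))).astype(np.uint8)
    sub=np.zeros_like(m);sub[y0:y0+55,x0:x0+75]=m[y0:y0+55,x0:x0+75]
    cs,hi=cv2.findContours(sub,cv2.RETR_CCOMP,cv2.CHAIN_APPROX_NONE)
    i=max(range(len(cs)),key=lambda k:cv2.contourArea(cs[k])*(hi[0][k][3]<0));print(n,"outer",cv2.contourArea(cs[i]))
    for c,hh in zip(cs,hi[0]):
        if hh[3]==i:
            q=c.reshape(-1,2).mean(0);print(" hole",len(c),q.round(1),P(onz(n,q,.004)))
    h2=((h[...,0]<7)|(h[...,0]>173))&(h[...,1]>150)
    ww=np.zeros(h2.shape,bool);ww[y0:y0+55,x0:x0+75]=1
    for A,c,l in blobs(h2&ww,10):
        q=np.argwhere(l)[:,::-1];d=cv2.fitLine(q.astype(np.float32),2,0,.01,.01).ravel()
        print(" red",A,c.round(1),P(onz(n,c,.03)),"dir",P(onz(n,c+8*d[:2],.04)-onz(n,c-8*d[:2],.04)))
# ledge top grey
g=cv2.minAreaRect(np.argwhere((S<75)&(V>70)&(V<150)&(np.indices(H.shape)[1]>287)&(np.indices(H.shape)[1]<308)&(np.indices(H.shape)[0]>196)&(np.indices(H.shape)[0]<230))[:,::-1].astype(np.float32));print("ledge px",g,P(onz("top",g[0],.072)))
for nm,px,z in(("pinA",(185+405/3.6,170+118/3.6),.081),("pinB",(185+410/3.6,170+194/3.6),.081),("tea",(185+385/3.6,170),.177),("jar",(373.5,186.4),.099),("wht",(198,182),.216),("potb",(362.5,260),.048),("potr",(391,258),.053),("tub",(178,241),.126)):print(nm,P(onz("top",px,z)))
E
```

```text
rings [624.7 112.4  68. ] [612.  111.5  68. ] [559.4 -13.3  68. ] [547.3 -13.2  68. ] [483.3 108.2  68. ] [474.6  23.1  68. ] [469.3 104.2  68. ] bare [621.5  30.4  68. ]
top outer 654.0
 hole 14 [376.9 238.5] [ 469.2 -349.5    4. ]
 hole 33 [354.3 235.8] [ 479.3 -273.     4. ]
 hole 30 [368.9 231. ] [ 495.  -323.2    4. ]
 hole 12 [369.5 219.5] [ 534.4 -326.4    4. ]
 red 34 [368.8 230.6] [ 495.4 -318.9   30. ] dir [-50.6 -16.5   0. ]
scene outer 937.5
 hole 17 [291.7 325.8] [ 470.7 -351.6    4. ]
 hole 4 [289. 316.] [ 479.  -322.8    4. ]
 hole 16 [313.5 310.5] [ 537.1 -329.2    4. ]
 hole 35 [280.8 302.3] [ 482.1 -275.7    4. ]
 red 172 [296.5 306.2] [ 494.1 -326.5   30. ] dir [36.2 31.2  0. ]
ledge px ((297.5, 213.5), (31.0, 19.0), 90.0) [553.2 -79.3  72. ]
pinA [587.8 -79.8  81. ]
pinB [518.3 -83.2  81. ]
tea [681.3 -62.4 177. ]
jar [ 635.9 -327.5   99. ]
wht [642.5 224.4 216. ]
potb [ 397.5 -292.4   48. ]
potr [ 403.  -385.6   53. ]
tub [466.4 304.2 126. ]
```

Measured geometry:

| Item | World position (mm) | Yaw (rad) |
|---|---|---|
| Wheel axis | (547.5, 68) | 0.045 |
| Plate grip | (496.4, -320.2) | 0.331 |

Pin and plate-hole spacings come out right (about 70 mm). Now I'll turn the wheel.

```bash
cat >> h.py <<'E'
from scipy.spatial.transform import Rotation as R
AX=np.array([.5475,.068]);YAW=.045
def down(phi):
    y=np.array([np.cos(phi),np.sin(phi),0]);z=np.array([0,0,-1.]);x=np.cross(y,z)
    q=R.from_matrix(np.c_[x,y,z]).as_quat();return q[[3,0,1,2]]
def base(x,y): 
    c,s=np.cos(YAW),np.sin(YAW);return AX+[c*x-s*y,s*x+c*y]
E
python3 - <<'E'
from h import *
def pose(d,z,off):
    th=np.radians(d)+YAW;return [*base(.095*np.cos(np.radians(d)),.095*np.sin(np.radians(d))),z],down(th+off)
best=None
for off in(np.pi/2,-np.pi/2):
    qs=[env.solve_ik(*pose(d,.083,off)) for d in(240,210,180)]
    print([None if q is None else np.round(q,2).tolist() for q in qs])
    if all(q is not None for q in qs):
        m=max(abs(q[5]) for q in qs)
        if best is None or m<best[0]:best=(m,off)
off=best[1]
p=env.current_tool_pos();env.servo_line([p[0],p[1],.30],vel=.3)
env.movep(*pose(240,.25,off));env.servo_line(pose(240,.083,off)[0],vel=.15)
print(env.current_force(),env.current_time_s())
env.clamp(20);print("open",env.current_opening(),env.current_force())
for d in np.arange(235,179,-5):env.servo_line(*pose(d,.083,off),vel=.08)
print(env.current_force(),env.current_opening())
env.open_gripper();env.wait(.3);q=env.current_tool_pos();env.servo_line([q[0],q[1],.25],vel=.3)
env.movep([.40,-.25,.35],down(.331+np.pi/2))
print(env.current_time_s(),env.current_qpos())
for n in("top","scene"):cv2.imwrite(f"pics/{n}1.png",env.get_image(n))
t=cv2.imread("pics/top1.png")[165:275,185:405];s=cv2.imread("pics/scene1.png")[165:275,200:350]
cv2.imwrite("pics/c1.png",np.vstack([cv2.resize(t,(600,300),interpolation=2),cv2.resize(s,(409,300),interpolation=2).repeat(1,0) if 0 else cv2.copyMakeBorder(cv2.resize(s,(409,300),interpolation=2),0,0,0,191,0)]))
E
```

```text
[[-0.12, 0.42, 1.87, -0.0, 0.86, 0.35], [-0.06, 0.36, 1.96, -0.0, 0.82, 0.94], [0.04, 0.35, 1.98, -0.0, 0.81, 1.56]]
[[-0.12, 0.42, 1.87, -0.0, 0.86, -2.79], [-0.06, 0.36, 1.96, -0.0, 0.82, -2.2], [0.04, 0.35, 1.98, -0.0, 0.81, -1.58]]
[-0.52958824 -0.36359668 -0.05904894] 3.9667
open -8.055333308482594e-05 [-0.53622168  0.76929773 -0.48091224]
[-1.07220216  0.38595694 -0.46055732] 0.00018368772367185053
12.9583 [-6.57109956e-01  8.08899220e-02  1.60703603e+00  3.90289976e-05
  1.45380371e+00 -2.55881623e+00]
```

View pics/c1.png

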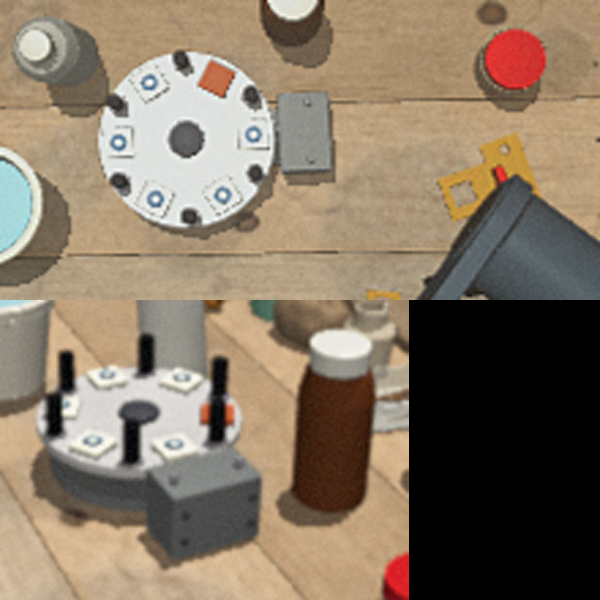

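The clamp closed on nothing: the opening read 0 and the wheel hasn't moved (bare tile still up-right at (217,78) in the crop). I'll triangulate the knob from both views and check where the tool really was.

```bash
python3 - <<'E'
from h import *
# knob mask in both views
for n,x0,y0,x1,y1 in(("top",272,218,288,234),("scene",240,200,256,228)):
    im=cv2.imread(f"pics/{n}0.png");v=im.max(2)
    w=np.zeros(v.shape,bool);w[y0:y1,x0:x1]=1
    for A,c,l in blobs((v<75)&w,10):
        q=np.argwhere(l);print(n,A,c.round(1),q.min(0),q.max(0),[(onz(n,c,z)*1000).round(1).tolist() for z in(.0825,)])
        if n=="top":print("extremes",[(onz(n,(c[0],r),.0825)*1000).round(0).tolist() for r in(q.min(0)[0],q.max(0)[0])])
print(env.current_tool_pos(),env.current_tool_rot(),down(.331+np.pi/2))
print((base(.095*np.cos(np.radians(240)),.095*np.sin(np.radians(240)))*1000))
E
```

```text
top 17 [278.5 228.1] [226 276] [230 280] [[505.3, -16.1, 82.5]]
extremes [[512.0, -16.0, 83.0], [499.0, -16.0, 83.0]]
scene 108 [248.  214.4] [203 244] [225 255] [[513.7, -6.8, 82.5]]
[ 0.40003546 -0.24991885  0.34997372] [-2.28080973e-05 -1.64731154e-01  9.86338505e-01  1.80931632e-05] [ 0.         -0.16474552  0.98633611  0.        ]
[503.74909485 -16.32590526]
```

```bash
python3 - <<'E'
from h import *
th=np.radians(240);p=base(.095*np.cos(th),.095*np.sin(th));q=down(th+YAW+np.pi/2)
env.movep([*p,.20],q);env.servo_line([*p,.078],vel=.15)
print(env.current_tool_pos(),env.current_force(),env.current_opening(),env.current_time_s())
a=env.get_image("scene")[120:260,185:325];
env.clamp(20);print(env.current_opening(),env.current_force(),env.current_tool_pos(),env.current_time_s())
b=env.get_image("scene")[120:260,185:325]
cv2.imwrite("pics/d.png",np.hstack([cv2.resize(x,(390,390),interpolation=2) for x in(a,b)]))
E
```

```text
[ 0.50427788 -0.0163956   0.07873973] [-0.24587654  0.03422678  0.09485531] 0.0855978458450534 16.4917
-9.961132247547054e-05 [-0.1274889  -0.81408926 -0.64862462] [ 0.50374059 -0.0163343   0.07799119] 17.3083
```

View pics/d.png

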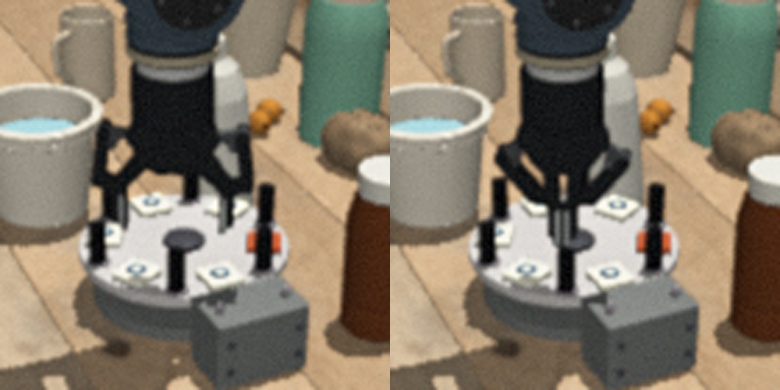

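```bash
python3 - <<'E'
from h import *
def proj(n,p):
    m=env.camera_model(n);T=np.linalg.inv(m["cam_to_world"]);c=T[:3,:3]@p+T[:3,3];u=m["camera_matrix"]@c;return (u[:2]/u[2]).round(1)
for r in(.075,.095,.115):
    p=base(.0+r*np.cos(np.radians(240)),r*np.sin(np.radians(240)))
    print(r,[proj("scene",[*p,z]) for z in(.06,.078,.105)],proj("top",[*p,.105]),proj("top",[*p,.06]))
print("axis hub",proj("scene",[*AX,.07]),proj("top",[*AX,.07]),"pins",[ (proj("scene",[*base(x,-.15),.081]),proj("top",[*base(x,-.15),.081])) for x in(-.035,.035)])
print("station tile",proj("scene",[*base(0,-.082),.068]))
E
```

```text
0.075 [array([246.6, 220.1]), array([246.6, 214.4]), array([246.5, 205.7])] [272.9 225.5] [273.3 226.2]
0.095 [array([245.9, 224. ]), array([245.9, 218.3]), array([245.9, 209.5])] [278.4 228.2] [278.7 228.9]
0.115 [array([245.3, 228. ]), array([245.2, 222.2]), array([245.2, 213.3])] [283.9 231. ] [284.1 231.6]
axis hub [248.8 203.5] [253.  215.9] pins [(array([261.6, 228.6]), array([299. , 223.6])), (array([285.5, 222.4]), array([297.6, 202.4]))]
station tile [261.8 217.5]
```

```bash
python3 - <<'E'
from h import *
a=env.get_image("top")[150:290,200:320]
cv2.imwrite("pics/e.png",cv2.resize(a,(514,600),interpolation=2))
E
```

```text
(no output)
```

View pics/e.png

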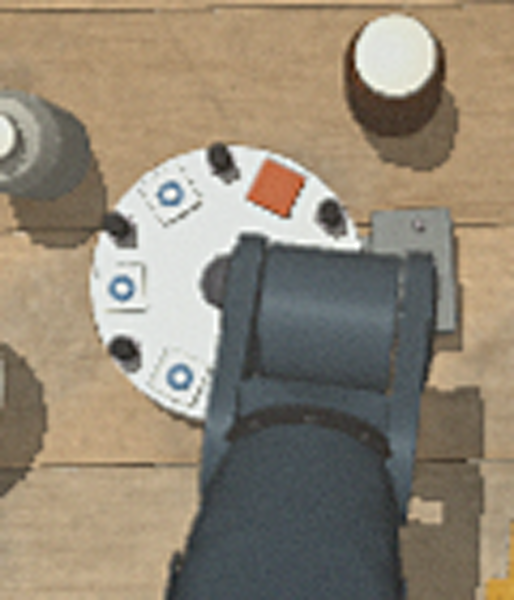

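Views compared: in scene the fingers line up with the knob sideways but end right above its top. In the top view the wrist sits at about (276,223), where it should be. So xy is right, and the real fingertips are 30–40 mm higher than the reported z. I'll measure this by lowering the closed tips gently onto the knob top, whose height is known (105 mm).

```bash
python3 - <<'E'
from h import *
p=env.current_tool_pos();f0=env.current_force()[2];t0=env.current_time_s();z=.078
while z>.045:
    z-=.0015;env.servo_line([.5037,-.0163,z],vel=.05);f=env.current_force()
    if abs(f[2]-f0)>3:break
print(z,env.current_tool_pos(),f,f0,env.current_time_s()-t0)
cv2.imwrite("pics/scene_t.png",env.get_image("scene"))
E
```

```text
0.06599999999999999 [ 0.50438513 -0.01660779  0.06697442] [-2.6943852  -0.80464138 12.36631273] 0.19120947837770985 2.0
```

```bash
python3 - <<'E'
from h import *
a=cv2.imread("pics/scene_t.png")[150:245,195:310]
cv2.imwrite("pics/f.png",cv2.resize(a,(700,578),interpolation=cv2.INTER_CUBIC))
E
```

```text
(no output)
```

View pics/f.png

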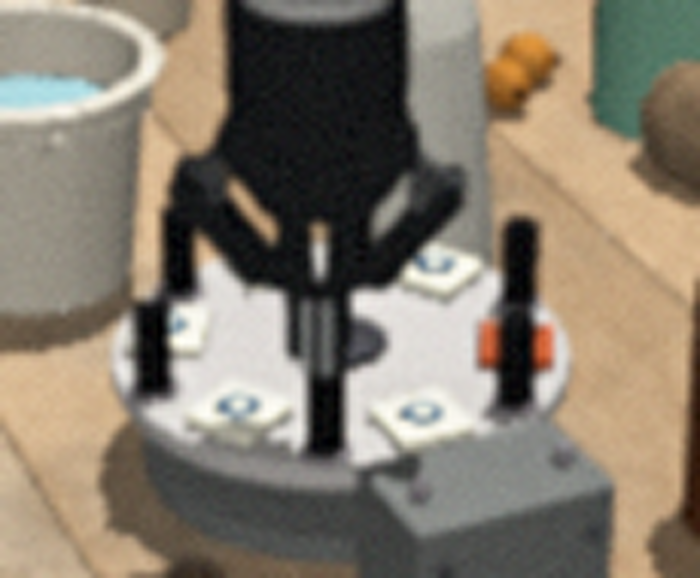

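The grey tips at (320,375) rest on the knob top, and contact came at reported z = 0.067. So real tip height = reported + 38 mm. I'll apply that offset and turn the wheel.

```bash
echo "DZ=.038" >> h.py; python3 - <<'E'
from h import *
def pose(d,z=.083-DZ,off=np.pi/2):
    a=np.radians(d);return [*base(.095*np.cos(a),.095*np.sin(a)),z],down(a+YAW+off)
env.servo_line([*pose(240)[0][:2],.11],vel=.2);env.open_gripper()
env.servo_line(pose(240)[0],vel=.1);print(env.current_force())
env.clamp(20);o=env.current_opening();print("open",o,env.current_force(),env.current_time_s())
if o>.012:
    for d in np.arange(230,179,-10):env.servo_line(*pose(d),vel=.08)
    print(env.current_force(),env.current_opening())
    env.open_gripper();env.wait(.4);print(env.current_force())
    q=env.current_tool_pos();env.servo_line([q[0],q[1],.12],vel=.25)
    env.movep([.36,-.20,.2],down(.331-np.pi/2) if 0 else down(.331+np.pi/2))
    for n in("top","scene"):cv2.imwrite(f"pics/{n}2.png",env.get_image(n))
    t=cv2.imread("pics/top2.png");h=cv2.cvtColor(t,cv2.COLOR_BGR2HSV).astype(int)
    w=np.zeros(t.shape[:2],bool);w[180:255,218:290]=1
    for A,c,l in blobs((h[...,0]<12)&(h[...,1]>120)&(h[...,2]>120)&w,40):print("bare",A,onz("top",c,.068),"station",base(0,-.082))
print(env.current_time_s())
E
```

```text
[ 0.20491606 -0.24212478  0.57496108]
open 0.017151488143139538 [ 2.09440087 -2.69095175  2.64279145] 22.0333
[3.80721088 3.68662778 4.11728872] 0.017300243412950455
[-0.02809004 -0.03833284  0.39181042]
bare 101 [ 0.55196806 -0.01319463  0.068     ] station [ 0.55118875 -0.01391699]
29.2
```

The bare tile has clicked in, about 1 mm from the station, and the wheel is let go. Next is the plate grasp.

```bash
python3 - <<'E'
from h import *
g=[.4952,-.3191];q=down(.337-np.pi/2)
env.movep([*g,.10],q);print(env.current_qpos().round(2))
z=.10
for z in(.03,.0,-.012,-.020,-.026):
    env.servo_line([*g,z],vel=.12);f=env.current_force()
    if abs(f[2])>5:print("touch",z,f);break
print(env.current_tool_pos(),f)
env.clamp(45);print("open",env.current_opening(),env.current_force(),env.current_tool_pos())
env.servo_line([*g,z+.13],vel=.15);env.wait(.2);print("held",env.current_opening(),env.current_force(),env.current_ft_torque(),env.current_time_s())
for n in("top","scene"):cv2.imwrite(f"pics/{n}3.png",env.get_image(n))
E
```

```text
[-0.65  0.53  1.63  0.    0.98  0.58]
[ 0.49499974 -0.31894432 -0.02633909] [-0.62084508 -0.19898643  0.63552113]
open 0.010911346729431776 [-0.19342914  0.89708643  2.87533168] [ 0.49531298 -0.31918864 -0.02580407]
held 0.011264867493543418 [-0.01733086 -0.22525288 -2.52365022] [-0.0703045  -0.01070653 -0.05289166] 35.5833
```

```bash
python3 - <<'E'
from h import *
p=base(0,-.130)+[.0004,.0004];q=down(YAW-np.pi/2)
env.servo_line([*p,.104],q,vel=.15);env.servo_line([*p,.060],vel=.1)
print(env.current_force(),env.current_tool_pos(),env.current_time_s())
a=env.get_image("scene");cv2.imwrite("pics/scene4.png",a)
cv2.imwrite("pics/g.png",cv2.resize(a[175:265,220:330],(733,600),interpolation=cv2.INTER_CUBIC))
E
```

```text
[-0.19066722  0.41422987 -2.85838973] [ 0.55396919 -0.06159275  0.06023604] 38.1833
```

View pics/g.png

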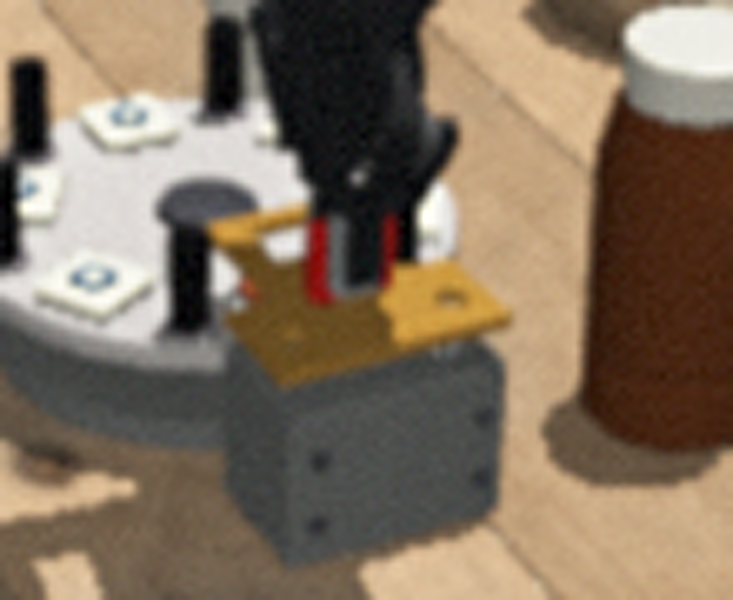

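The plate hangs level, with its right hole at (453,296) in the crop, just above the pin. Predicted hole and pin pixels agree to about 1 px. Now I'll lower it with a force guard.

```bash
python3 - <<'E'
from h import *
p=base(0,-.130)+[.0004,.0004];f0=env.current_force()
z=.060
while z>.0455:
    z-=.002;z=max(z,.0455);env.servo_line([*p,z],vel=.05);f=env.current_force()-f0
    print(round(z,4),f.round(1),env.current_tool_pos()[2].round(4))
    if f[2]>8:break
print(env.current_ft_torque(),env.current_time_s())
E
```

```text
0.058 [-0.3 -0.2 -0.6] 0.0583
0.056 [-0.2  0.   1.1] 0.0559
0.054 [ 0.4 -0.2  0.5] 0.0539
0.052 [0.4 0.1 0.5] 0.0519
0.05 [1.5 0.6 0.1] 0.0499
0.048 [ 1.2  0.1 -0.5] 0.0479
0.046 [1.5 0.3 2.2] 0.0461
0.0455 [-1.5  1.   8.9] 0.0461
[0.14116856 0.22038712 0.06048057] 40.2333
```

It went down to the ledge height with no side force. I'll release, retreat and check.

```bash
python3 - <<'E'
from h import *
env.open_gripper();env.wait(.3);p=env.current_tool_pos();env.servo_line([p[0],p[1],.16],vel=.15)
env.movep([.36,-.25,.25],down(.3-np.pi/2));env.wait(.2)
print(env.current_force(),env.current_time_s())
for n in("top","scene"):cv2.imwrite(f"pics/{n}5.png",env.get_image(n))
t=cv2.imread("pics/top5.png")[165:275,200:400];s=cv2.imread("pics/scene5.png")[180:260,220:320]
cv2.imwrite("pics/k.png",np.hstack([cv2.resize(t,(400,220),interpolation=2) ,cv2.resize(s,(275,220),interpolation=2)]) if 0 else np.hstack([cv2.resize(t[20:80,20:125],(420,240),interpolation=2),cv2.resize(s,(375,240) if 0 else (300,240),interpolation=2)]))
h=cv2.cvtColor(cv2.imread("pics/top5.png"),cv2.COLOR_BGR2HSV).astype(int);w=np.zeros(h.shape[:2],bool);w[190:240,260:310]=1
for A,c,l in blobs(((h[...,0]<7)|(h[...,0]>173))&(h[...,1]>150)&w,8):print("red/bare",A,[(onz("top",c,z)*1000).round(1) for z in(.068,.11)])
print("station",base(0,-.082),"home",base(0,-.13))
E
```

```text
[ 0.06959654 -0.08256695 -0.00658339] 43.4583
red/bare 37 [array([555. , -62.2,  68. ]), array([551.6, -61.9, 110. ])]
station [ 0.55118875 -0.01391699] home [ 0.55334803 -0.0618684 ]
```

View pics/k.png

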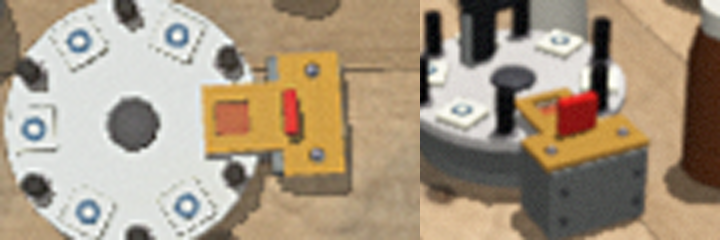

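The plate lies flat with both pins showing through the holes, at (311,70) and (316,154), and the terracotta tile fills the window at (232,117). The bystanders in view are where they were, and the robot is clear, so I'm handing the job in.

```bash
python3 -c "
from plant import env
print(env.finish_job())"
```

```text
the job is handed in; nothing more can be done
None
```

The bare tile is clicked in at the work station, the stencil plate is seated over both pins with its window on the tile, and I handed the job in at about 43.5 s; no verdict came back.

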